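Lay out a wheelchair brake kit beside the cam-lock clamp

ROBOT

A 6-joint arm with a two-finger parallel gripper is mounted at the origin on the work surface. World frame = base frame: x ahead of the robot, y to its left, z up, the work surface at z = 0. Lengths are in mm, angles in rad, forces in N, time in s.
With the tool pointing down it reaches from about 400 to 925 mm from the base axis. Payload 12.5 kg.
Tool frame: the origin (TCP) lies midway between the tips of the shut fingers; the grasp point (between the pads) lies 19 mm behind it; z points along the fingers, y is the line along which they close (so a half turn about z gives the same grasp; the last joint's range is limited). The gripper opens to 95 mm and grips with 3 to 60 N. Pads are 20 mm wide; open, the fingers measure 119 mm over their backs; the gripper's body (75 mm by 180 mm) begins 59 mm behind the grasp point.
Start: joints at [-1.273, 0.491, 1.559, -0, 1.092, -0.106], TCP at [245.596, -574.743, 214.661] pointing down, gripper open.
Joint ranges: [-3.1, 3.1], [-0.84, 2.19], [0.05, 2.79], [-1.13, 4.28], [0.06, 2.93], [-2.69, 2.69]. Speed limits (rad/s): [2.22, 2.22, 2.79, 3.14, 3.14, 3.14].

INTERFACE

Orientations are given as [roll, pitch, yaw] about the fixed x, y, z axes, in that order (R = Rz(yaw) Ry(pitch) Rx(roll)).
In Python, from cell import * gives the robot as it stands. The module is installed in compiled form; this text tells all that it offers.
- The arm moves only by the tool arm_command, never from a script. Its arguments are lists of equal length, an entry for each row: "delta_pos": the shift along the world's x, y, z in units of 250 mm (1.0 is 250 mm), a list of three; "delta_rot": the turn, a rotation vector about the world's x, y, z in units of 90 degrees (1.0 is 90 degrees), a list of three; "claw": the closure, from 0 (fully open) to 1 (shut). In form: {"delta_pos": [[tx, ty, tz], ...], "delta_rot": [[wx, wy, wz], ...], "claw": [claw, ...]}. A call has exactly 5 rows; each row is the pose to reach, as a shift and turn from the pose commanded when the call began; what a row does not reach only later rows make up. A row lasts 1/12 s, in which the tool goes at most 41.7 mm and 7.16 degrees, less where a joint would pass 70% of its speed; a pose out of reach is approached as far as the arm can. A call with a number of a shift or a turn outside -1 to 1 is refused whole. A call with a gripper value outside its range is refused whole. The fingers move at their own pace and stop on an object; the grip force is fixed at half the most. Time passes only in rows, so rows that repeat a pose let the fingers close, or fill a call up. It gives the time, the measured TCP pose, the force, the opening and the grip force at its end, in the units of the state.
- state(): the state, without advancing time (a new reading comes with each control period).
- read_camera(name): name is "scene" or "side" or "wrist"; returns the picture (400x640x3 uint8, red, green, blue); there is no depth.
- calibration(name): a dict with "camera_matrix" (3x3 intrinsics, pixels), "T" (4x4, takes a point from camera to world coordinates). Camera axes: x right, y down, z forward; pixel columns grow to the right and rows downward; lengths in mm; the calibration is good to about 2 mm. A picture is of the moment at which its call begins: read the wrist's pose just before it. calibration takes no time and is no camera call; for the wrist camera it gives the pose at the moment of the call.
- job_done(): hands the job in; it is judged then, once.
The state is a dict: "t": time; "joints": joint angles; "qvel": joint speeds; "tau": joint torques, N m; "eef_pos": TCP position; "tcp_rot": TCP orientation; "ft_force": force on the tool from outside, world axes, zero at the start; "moment": the same for the moment, N m; "opening": opening from 0.0 (shut) to 1.0 (fully open); "grip_force": force on a finger pad.
Only numpy, scipy, OpenCV 4.12 (cv2) and the standard library are available. Lean on these libraries where they do the work, as an engineer would, in place of code of your own. Each camera call takes 0.05 s, during which the arm holds its last target. There are 200 camera calls.

TASK

Lay out the brake kit on the three rubber pads, counting from the cam-lock clamp: the flanged brass bushing standing flange down on the square pad next to the clamp, the spoke wrench flat and lengthwise on the oblong pad in between, and the brake knob standing upright on the far square pad, each centred on its pad. Put the nylon spacer flat on top of the bushing, centred on it. Leave the caster wheel and the plain steel sleeve where they are.

Things in the scene. Friction and masses are not known exactly. Their poses are not given: they have to be found in the camera images.
- bushing: brass axle bushing, a tube (barrel 32 mm outside diameter, 20 mm bore) on a round flange (44 mm diameter, 5 mm thick), 35 mm tall in all, about 150 g; stands flange down at the start. Origin: centre of the flange's underside; z up along its axis.
- spacer: blue nylon spacer, a plain ring, 36 mm outside diameter, 20 mm bore, 16 mm tall, about 16 g; lies flat at the start. Origin: centre of its underside; z up along its axis.
- brake_knob: red plastic push-to-lock brake knob, mushroom shaped: foot 34 mm diameter, waist 24 mm from 9 to 15 mm up, round cap 40 mm diameter from 18 to 32 mm up, slightly domed to 38 mm at the top; about 50 g; stands on its foot at the start. Origin: centre of the foot's underside; z up along its axis.
- wrench: zinc-plated spoke wrench, a flat bar 14 mm wide and 8 mm thick with a round head of 24 mm diameter at each end, 110 mm long overall, about 70 g; lies flat. Origin: its middle, at the underside; x along its length (both ends alike), z up.
- pad_left: black rubber pad, 90 x 90 mm, 3 mm thick, fixed on the cart top; the left-hand one of the three pads as seen from the robot (left is +y). Origin: centre of its underside, so its top is 3 mm above the origin; x and y run along its sides (turned up to 15 deg).
- pad_middle: oblong black rubber pad, 130 mm long (its x, pointing roughly away from the robot, turned up to 15 deg) by 60 mm wide (its y), 3 mm thick, fixed on the cart top between the two square pads. Origin: centre of its underside, so its top is 3 mm above the origin.
- pad_right: black rubber pad, 90 x 90 mm, 3 mm thick, fixed on the cart top; the right-hand one of the three pads as seen from the robot (left is +y). Origin: centre of its underside, so its top is 3 mm above the origin; x and y run along its sides (turned up to 15 deg).
- clamp: cam-lock clamp, fixed at one end of the row of pads, either left (y above 0) or right (y below 0): base 70 (x) by 60 mm (y), square aluminium body to 42 mm, a 12 mm steel axle pin clamped upright in it, top 120 mm above the cart, and a black cam lever along its +x, ending 90 mm from the origin, 49 mm high. Not to be operated. Origin: underside of the base, below the pin.
- caster: loose caster wheel lying flat at the other end of the row of pads from the clamp: black tyre 76 mm diameter, 26 mm thick, grey hub, 30 mm tall at the hub; not part of the kit. Origin: centre of its underside.
- sleeve: loose plain steel sleeve standing among the parts, 26 mm outside diameter, 24 mm tall, no flange; not part of the kit. Origin: centre of its underside. (A steel nut and a small rubber brake block, each under 35 mm long and 15 mm tall, also lie among the parts, at least 80 mm from the middle of any part.)
There are look-alikes about, which are no part of the job. Several things look just like the wrench: the one meant starts farthest to the robot's right.

How it is judged (in metres and radians):
At the end, for the whole second after the job is handed in: Bushing, wrench and knob within 15 mm of the centres of the near, oblong and far pads, wrench within 17 deg of lengthwise, spacer on the bushing within 8 mm of its axis; all upright or flat within 8 deg, released, at rest; caster wheel and steel sleeve within 15 mm of their starts (((world y of clamp above 0 m and horizontal distance between bushing and pad_left below 0.015 m and z of bushing in the frame of pad_left below 0.006 m and horizontal distance between brake_knob and pad_right below 0.015 m and z of brake_knob in the frame of pad_right below 0.006 m) or (world y of clamp below 0 m and horizontal distance between bushing and pad_right below 0.015 m and z of bushing in the frame of pad_right below 0.006 m and horizontal distance between brake_knob and pad_left below 0.015 m and z of brake_knob in the frame of pad_left below 0.006 m)) and horizontal distance between wrench and pad_middle below 0.015 m and z of wrench in the frame of pad_middle below 0.006 m and angle between the x axis of wrench and the x axis of pad_middle, either way round below 0.3 rad and horizontal distance between spacer and bushing below 0.008 m and z of spacer in the frame of bushing between 0.032 and 0.039 m and angle between each of bushing, spacer, brake_knob, wrench's own z axis and vertical below 0.15 rad and linear speed of each of bushing, spacer, brake_knob, wrench below 0.01 m/s and contact force between each of bushing, spacer, brake_knob, wrench and the fingers below 0.05 N and distance of each of caster, sleeve from where it was at the start of the episode below 0.015 m); the robot touches nothing.
It fails at once if the caster wheel is pushed or carried away from its place (more than 15 mm) (distance of caster from where it was at the start of the episode above 0.015 m).
It fails at once if the plain steel sleeve is pushed or carried away from its place (more than 15 mm) (distance of sleeve from where it was at the start of the episode above 0.015 m).
It also fails if it takes over 99 s, if anything falls off the work surface, if the arm or the gripper's body presses on something with over 40 N, if the wrist force passes 120 N, or if a joint passes its speed limit or range.

## Working session

There is one attempt and no reset: what is moved stays moved. The work goes in short steps, Python scripts to look and compute and a tool call to move; the robot and the scene stay as the last step left them, time stands still between calls to the robot, and variables do not carry over. Pictures are saved under pics/ and viewed, at most 14 in all, crops included, and the job is handed in when it is done.

Besides the shell and the picture viewer there is one more tool, called after "Emit:" by a JSON object that holds its "op" and its "data". arm_command: Moves the arm, as the interface text tells. Shifts and turns lie within -1 to 1; 1 stands for 250 mm of shift or 90 degrees of turn. Its arguments: {"type":"object","properties":{"delta_pos":{"type":"array"},"delta_rot":{"type":"array"},"claw":{"type":"array"}},"required":["delta_pos","delta_rot","claw"]}

```bash
mkdir -p pics
cat > h.py <<'E'
from cell import *
import numpy as np, cv2
def snap(n,f):
    c=calibration(n); im=read_camera(n); cv2.imwrite(f'pics/{f}.png',im[:,:,::-1]); np.savez(f'pics/{f}.npz',K=c['camera_matrix'],T=c['T']); return im
def px2w(f,uv,z):
    d=np.load(f'pics/{f}.npz'); K,T=d['K'],d['T']
    r=T[:3,:3]@np.linalg.inv(K)@np.array([uv[0],uv[1],1.]); o=T[:3,3]
    return o+r*(z-o[2])/r[2]
def w2px(f,p):
    d=np.load(f'pics/{f}.npz'); K,T=d['K'],d['T']
    q=K@(T[:3,:3].T@(np.array(p,float)-T[:3,3])); return q[:2]/q[2]
E
python3 - <<'E'
from h import *
for n in('scene','side','wrist'):
    snap(n,n+'0'); c=calibration(n); print(n,np.round(c['T'],2).tolist(),np.round(c['camera_matrix'],0).tolist())
print(state())
E
```

```text
scene [[-0.41, 0.74, -0.53, 1160.81], [0.91, 0.33, -0.24, 335.9], [-0.0, -0.58, -0.81, 1017.62], [0.0, 0.0, 0.0, 1.0]] [[385.0, 0.0, 322.0], [0.0, 385.0, 192.0], [0.0, 0.0, 1.0]]
side [[-0.96, -0.18, 0.2, 271.22], [-0.27, 0.68, -0.68, 864.49], [-0.01, -0.71, -0.7, 912.68], [0.0, 0.0, 0.0, 1.0]] [[472.0, 0.0, 319.0], [0.0, 472.0, 197.0], [0.0, 0.0, 1.0]]
wrist [[0.39, -0.88, -0.26, 319.94], [-0.92, -0.38, -0.11, -542.65], [0.0, 0.29, -0.96, 385.93], [0.0, 0.0, 0.0, 1.0]] [[286.0, 0.0, 320.0], [0.0, 286.0, 196.0], [0.0, 0.0, 1.0]]
{'t': 0.15, 'joints': array([-1.27262391e+00,  4.91417412e-01,  1.55930810e+00,  3.52606333e-06,
        1.09171395e+00, -1.05597486e-01]), 'qvel': array([ 8.64073719e-04, -1.06402124e-03, -2.05646008e-03,  7.05122915e-04,
        2.49341156e-05,  1.10615193e-05]), 'tau': array([ 1.61918833e-03, -6.12894702e+01, -2.58277702e+01,  6.92355400e-02,
        4.73475829e-02, -8.16373085e-05]), 'eef_pos': array([ 245.52489737, -574.55866024,  214.1987457 ]), 'tcp_rot': array([-3.14075089e+00, -9.23653687e-05,  4.03768237e-01]), 'ft_force': array([-0.04178781, -0.19822586, -0.02565492]), 'moment': array([0.01522479, 0.02021958, 0.03299829]), 'grip_force': 0.0, 'opening': 0.9968829216767556}
```

View pics/scene0.png

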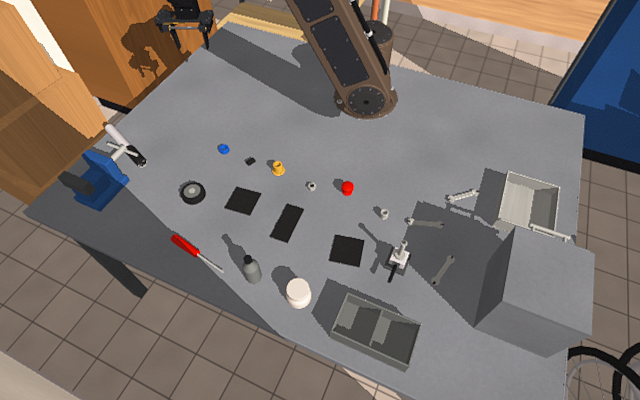

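View pics/side0.png

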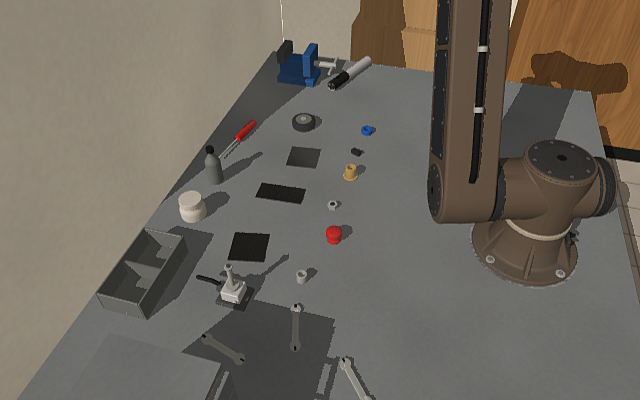

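The scene picture shows the clamp (398,258), caster (192,192), pads (243,200), (287,222) and (347,250). The parts are the spacer (223,149), bushing (278,168), nut (311,186), knob (347,188) and sleeve (384,213). Things that could be the wrench are at (463,196), (425,222), (443,269) and (550,232). I'll crop closer.

Run:
```python
from h import *
im=cv2.imread('pics/scene0.png')
cv2.imwrite('pics/c1.png',cv2.resize(im[130:290,170:410],None,fx=3.33,fy=3.33,interpolation=cv2.INTER_CUBIC))
cv2.imwrite('pics/c2.png',cv2.resize(im[170:290,370:590],None,fx=3.6,fy=3.6,interpolation=cv2.INTER_CUBIC))
for n,p,z in [('clamp',(398,265),0),('w463',(463,196),8),('w425',(425,222),8),('w443',(443,269),8),('w550',(550,232),8),('padR',(243,200),3),('padM',(287,222),3),('padL',(347,250),3),('spacer',(223,149),16),('bush',(278,164),35),('knob',(347,186),30),('sleeve',(384,210),24)]: print(n,px2w('scene0',p,z).round())
```

```text
clamp [639. 339.   0.]
w463 [328. 456.   8.]
w425 [473. 371.   8.]
w443 [603. 458.   8.]
w550 [354. 723.   8.]
padR [ 627. -183.    3.]
padM [643. -17.   3.]
padL [656. 188.   3.]
spacer [ 476. -352.   16.]
bush [ 471. -136.   35.]
knob [459. 106.  30.]
sleeve [493. 244.  24.]
```

View pics/c1.png

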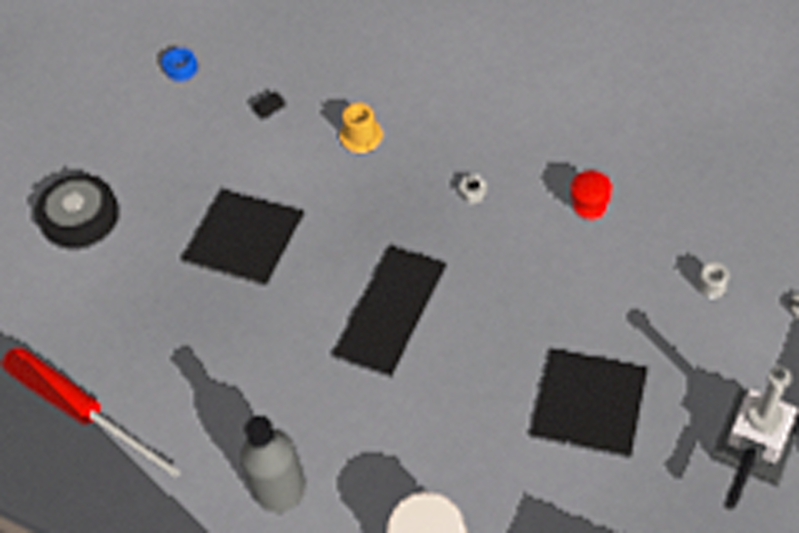

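View pics/c2.png

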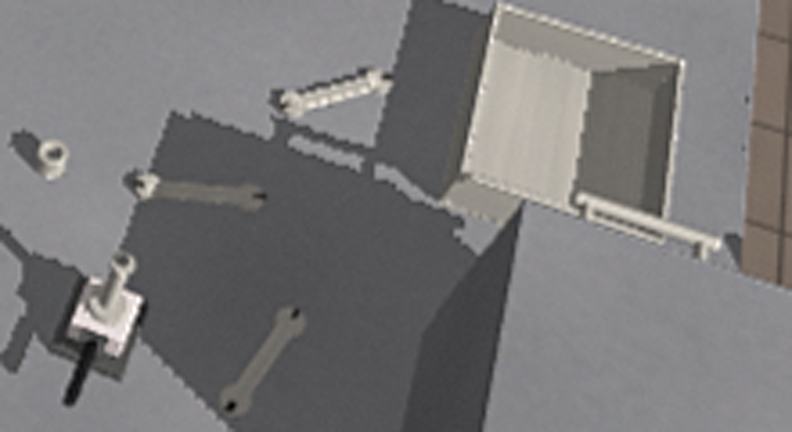

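Run:
```python
from h import *
im=cv2.imread('pics/side0.png')
cv2.imwrite('pics/c3.png',cv2.resize(im[100:360,180:390],None,fx=2.3*1.6/1.6,fy=2.3,interpolation=cv2.INTER_CUBIC) if 0 else cv2.resize(im[110:360,190:390],None,fx=2.4,fy=2.4,interpolation=cv2.INTER_CUBIC))
def c1(u,v): return (170+u/3.333,130+v/3.333)
def c2(u,v): return (370+u/3.6,170+v/3.6)
def show(n,P,z):
    w=np.array([px2w('scene0',p,z)[:2] for p in P]); print(n,w.mean(0).round(1),w.round().tolist() if len(P)>1 else '')
show('padR',[c1(*p) for p in [(222,190),(303,210),(266,284),(181,259)]],3)
show('padM',[c1(*p) for p in [(390,246),(446,263),(391,376),(332,354)]],3)
show('padL',[c1(*p) for p in [(550,350),(646,367),(631,455),(530,434)]],3)
show('spacer',[c1(179,60)],16); show('bush',[c1(358,115)],35); show('knob',[c1(591,187)],32); show('sleeve',[c1(715,271)],24)
show('wr',[c2(145,184),c2(258,197)],8)
# colour blobs
for f in('scene0','side0'):
    h=cv2.cvtColor(cv2.imread(f'pics/{f}.png'),cv2.COLOR_BGR2HSV)
    for n,lo,hi,z in [('spacer',(105,150,120),(125,255,255),8),('bush',(15,130,100),(30,255,255),15),('knob',(0,200,100),(5,255,255),21)]:
        m=cv2.inRange(h,lo,hi); k,l,s,c=cv2.connectedComponentsWithStats(m)
        for i in range(1,k):
            if 30<s[i,4]<600: print(f,n,c[i].round(1),s[i,4],px2w(f,c[i],z).round(1)[:2])
```

```text
padR [ 629.2 -182.1] [[591.0, -229.0], [580.0, -144.0], [668.0, -134.0], [677.0, -222.0]]
padM [644.2 -15.4] [[583.0, -47.0], [578.0, 10.0], [707.0, 17.0], [709.0, -41.0]]
padL [657.1 187.5] [[625.0, 136.0], [605.0, 221.0], [691.0, 240.0], [708.0, 153.0]]
spacer [ 471.2 -352.6] 
bush [ 474.1 -136.5] 
knob [460. 108.] 
sleeve [497.1 246.5] 
wr [474.8 374.1] [[488.0, 329.0], [461.0, 420.0]]
scene0 spacer [223.5 148.8] 73 [ 469.2 -356.8]
scene0 spacer [107.4 166.1] 485 [ 697.9 -674.8]
scene0 bush [174.   22.9] 33 [-106.4 -998.2]
scene0 bush [ 52.9 119.4] 84 [  608.6 -1012.9]
scene0 bush [ 39.1 125. ] 78 [  651.4 -1035.8]
scene0 bush [ 56.5 144.9] 61 [ 699.1 -900.5]
scene0 bush [277.6 168.2] 143 [ 474.2 -137.9]
scene0 knob [347.1 187.8] 126 [458.9 107.3]
scene0 knob [184.7 245. ] 245 [ 843.4 -245.9]
side0 spacer [305.5  65.8] 85 [ 777.7 -692.5]
side0 spacer [308.9  82.3] 34 [ 730.9 -581.9]
side0 spacer [366.  130.1] 72 [ 471.4 -351.9]
side0 bush [620.9  50.4] 34 [ -385.5 -1111.2]
side0 bush [615.1  52.5] 33 [ -361.1 -1086.8]
side0 bush [598.8  98.9] 34 [-257.8 -721.1]
side0 bush [349.8 172.2] 136 [ 473.3 -133.2]
side0 knob [240.4 133.7] 69 [ 843.7 -214. ]
side0 knob [329.9 234.6] 70 [466.1 114.8]
```

View pics/c3.png

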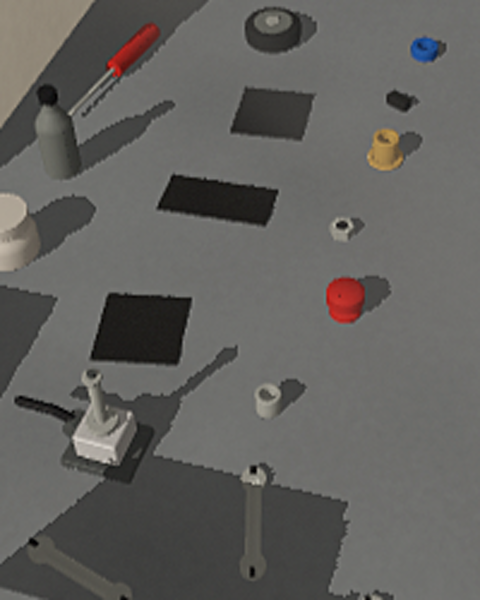

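The kit wrench is the one at scene (425,222), the smallest y of the look-alikes. The clamp is on the left. The side crop confirms the layout, so I'll cross-check the points from it.

Run:
```python
from h import *
c=lambda u,v:(190+u/2.4,110+v/2.4)
def show(n,P,z):
    w=np.array([px2w('side0',c(*p),z)[:2] for p in P]); print(n,w.mean(0).round(1),w.round().tolist() if len(P)>1 else '')
show('padL',[(109,293),(192,297),(178,364),(90,359)],3)
show('padM',[(172,175),(278,189),(265,225),(157,208)],3)
show('padR',[(245,87),(315,94),(303,140),(230,132)],3)
show('wr',[(254,475),(252,567)],8)
show('knob',[(346,292)],32);show('sleeve',[(268,390)],24);show('spacer',[(424,46)],16);show('bush',[(386,135)],35);show('nut',[(342,228)],8)
```

```text
padL [653.5 190.3] [[706.0, 156.0], [618.0, 137.0], [601.0, 225.0], [689.0, 243.0]]
padM [641.3 -11.9] [[707.0, -36.0], [579.0, -46.0], [576.0, 14.0], [704.0, 21.0]]
padR [ 625.2 -177.6] [[676.0, -218.0], [585.0, -227.0], [575.0, -137.0], [666.0, -128.0]]
wr [473.3 374.1] [[486.0, 330.0], [460.0, 418.0]]
knob [456.1 112.1] 
sleeve [498.6 246.4] 
spacer [ 468.6 -346.3] 
bush [ 471.8 -136.5] 
nut [489.3   0.7]
```

Emit:
{"op": "arm_command", "data": {"delta_pos": [[0.1,0.16,0],[0.2,0.32,0],[0.3,0.48,0],[0.4,0.64,0],[0.5,0.8,0]], "delta_rot": [[0,0,0.07],[0,0,0.14],[0,0,0.21],[0,0,0.28],[0,0,0.35]], "claw": [0,0,0,0,0]}}

```text
t: 0.57
eef_pos: [356.5, -396.3, 214.5]
tcp_rot: [-3.141, -0.0, 0.958]
ft_force: [0.5, -1.2, 0.4]
opening: 0.997
grip_force: 0.0
```

Emit:
{"op": "arm_command", "data": {"delta_pos": [[0.08,0.14,0],[0.15,0.28,0],[0.22,0.42,0],[0.29,0.56,0],[0.36,0.7,0]], "delta_rot": [[0,0,0.075],[0,0,0.15],[0,0,0.225],[0,0,0.3],[0,0,0.375]], "claw": [0,0,0,0,0]}}

```text
t: 0.98
eef_pos: [446.4, -221.2, 214.7]
tcp_rot: [3.142, -0.0, 1.548]
ft_force: [0.2, 0.2, 0.3]
opening: 1.0
grip_force: 0.0
```

Emit:
{"op": "arm_command", "data": {"delta_pos": [[0.05,0.1,0],[0.05,0.25,0],[0.05,0.25,-0.1],[0.05,0.25,-0.2],[0.05,0.25,-0.2]], "delta_rot": [[0,0,0.018],[0,0,0.018],[0,0,0.018],[0,0,0.018],[0,0,0.018]], "claw": [0,0,0,0,0]}}

```text
t: 1.4
eef_pos: [457.1, -159.1, 161.5]
tcp_rot: [-3.137, -0.002, 1.572]
ft_force: [-0.6, -0.3, 0.1]
opening: 0.998
grip_force: 0.0
```

```bash
cat >> h.py <<'E'
COL={'spacer':((105,150,60),(125,255,255),16),'bush':((15,130,80),(30,255,255),35),'knob':((0,200,60),(5,255,255),30)}
def blob(f,n,z):
    h=cv2.cvtColor(cv2.imread(f'pics/{f}.png'),cv2.COLOR_BGR2HSV); lo,hi,_=COL[n]
    k,l,s,c=cv2.connectedComponentsWithStats(cv2.inRange(h,lo,hi))
    for i in range(1,k):
        if s[i,4]>150: print(f,n,c[i].round(1),s[i].tolist(),px2w(f,c[i],z).round(1)[:2])
def st():
    s=state(); print(round(s['t'],2),s['eef_pos'].round(1),s['tcp_rot'].round(3),round(s['opening'],3),s['grip_force'].round(1) if hasattr(s['grip_force'],'round') else s['grip_force'],s['ft_force'].round(1))
E
python3 - <<'E'
from h import *
st(); snap('wrist','w1'); blob('w1','bush',18); st()
E
```

```text
1.4 [ 457.1 -159.1  161.5] [-3.137e+00 -2.000e-03  1.572e+00] 0.998 0.0 [-0.6 -0.3  0.1]
w1 bush [333.9 165.3] [316, 147, 37, 38, 923] [ 471.5 -136.1]
w1 bush [162.1 291.5] [152, 267, 28, 50, 655] [ 253.6 -299.8]
w1 bush [478.5 291.6] [462, 267, 28, 50, 635] [ 658.1 -298.4]
w1 bush [450.2 333.8] [296, 328, 270, 10, 1658] [ 630.6 -364. ]
1.45 [ 457.8 -160.   163.4] [-3.138e+00 -2.000e-03  1.571e+00] 1.002 0.0 [-0.  -0.8  0.6]
```

View pics/w1.png

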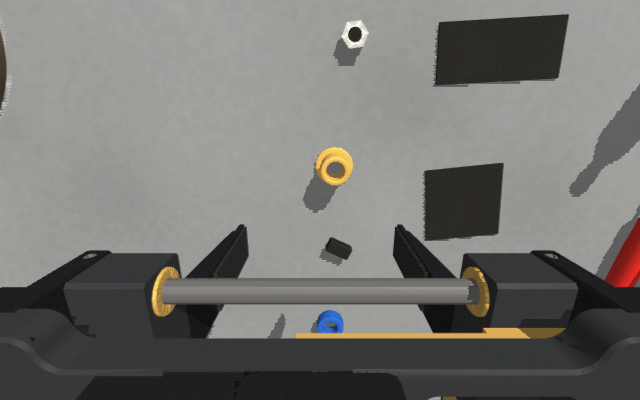

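The wrist view shows the bushing at (334,165), the right pad near (464,202), the middle pad near (500,50) and the block at (338,248). The bushing comes out at (472,-136), which agrees with the other views.

Emit:
{"op": "arm_command", "data": {"delta_pos": [[0.057,0.096,0],[0.057,0.096,-0.15],[0.057,0.096,-0.3],[0.057,0.096,-0.4],[0.057,0.096,-0.4]], "delta_rot": [[0,0,0],[0,0,0],[0,0,0],[0,0,0],[0,0,0]], "claw": [0,0,0,0,0]}}

```text
t: 1.87
eef_pos: [471.6, -136.5, 62.1]
tcp_rot: [-3.137, -0.002, 1.57]
ft_force: [-1.1, 0.6, 0.6]
opening: 1.0
grip_force: 0.0
```

Run:
```python
from h import *
st(); snap('wrist','w2'); blob('w2','bush',18); st()
for n,P in [('padR',[(425,172),(503,163),(502,236),(427,240)]),('padM',[(439,23),(569,14),(559,77),(434,86)])]:
    w=np.array([px2w('w1',p,3)[:2] for p in P]); print(n,w.mean(0).round(1),w.round().tolist())
```

```text
1.87 [ 471.6 -136.5   62.1] [-3.137e+00 -2.000e-03  1.570e+00] 1.0 0.0 [-1.1  0.6  0.6]
w2 bush [321.1 216.1] [296, 189, 51, 57, 2118] [ 472.  -136.6]
w2 bush [162.  291.3] [152, 267, 28, 50, 658] [ 332.3 -206.9]
w2 bush [478.6 291.5] [462, 267, 28, 50, 638] [ 609.3 -206.6]
w2 bush [448.2 333.8] [296, 328, 270, 10, 1691] [ 588.5 -251.6]
1.92 [ 472.4 -136.8   64.2] [-3.139e+00 -1.000e-03  1.570e+00] 0.999 0.0 [ 0.4 -0.7  0.3]
padR [ 630.7 -186.1] [[579.0, -147.0], [669.0, -136.0], [684.0, -228.0], [591.0, -234.0]]
padM [643.8 -17.8] [[577.0, 8.0], [707.0, 16.0], [711.0, -43.0], [579.0, -52.0]]
```

Emit:
{"op": "arm_command", "data": {"delta_pos": [[0,0,-0.11],[0,0,-0.219],[0,0,-0.219],[0,0,-0.219],[0,0,-0.219]], "delta_rot": [[0,0,0],[0,0,0],[0,0,0],[0,0,0],[0,0,0]], "claw": [0,0,0,1,1]}}

```text
t: 2.33
eef_pos: [473.8, -137.2, 12.1]
tcp_rot: [3.139, 0.001, 1.571]
ft_force: [-0.3, -0.1, -0.9]
opening: 0.914
grip_force: 0.0
```

Emit:
{"op": "arm_command", "data": {"delta_pos": [[0,0,0],[0,0,0],[0,0,0],[0,0,0],[0,0,0]], "delta_rot": [[0,0,0],[0,0,0],[0,0,0],[0,0,0],[0,0,0]], "claw": [1,1,1,1,1]}}

```text
t: 2.75
eef_pos: [472.9, -136.6, 10.3]
tcp_rot: [3.141, 0.0, 1.571]
ft_force: [-0.3, 0.6, 0.2]
opening: 0.566
grip_force: 0.0
```

Emit:
{"op": "arm_command", "data": {"delta_pos": [[0,0,0],[0,0,0],[0,0,0],[0,0,0],[0,0,0]], "delta_rot": [[0,0,0],[0,0,0],[0,0,0],[0,0,0],[0,0,0]], "claw": [1,1,1,1,1]}}

```text
t: 3.17
eef_pos: [472.7, -136.5, 9.8]
tcp_rot: [-3.141, -0.0, 1.571]
ft_force: [-0.4, 0.2, 0.7]
opening: 0.338
grip_force: 30.0
```

Emit:
{"op": "arm_command", "data": {"delta_pos": [[0,0,0],[0,0,0.05],[0,0,0.15],[0,0,0.3],[0,0,0.4]], "delta_rot": [[0,0,0],[0,0,0],[0,0,0],[0,0,0],[0,0,0]], "claw": [1,1,1,1,1]}}

```text
t: 3.58
eef_pos: [472.8, -136.6, 111.8]
tcp_rot: [3.141, 0.0, 1.571]
ft_force: [0.6, 0.2, -2.1]
opening: 0.34
grip_force: 30.0
```

Emit:
{"op": "arm_command", "data": {"delta_pos": [[0.06,0.1,0],[0.13,0.23,0],[0.21,0.37,0],[0.29,0.51,0],[0.365,0.651,0]], "delta_rot": [[0,0,0],[0,0,0],[0,0,0],[0,0,0],[0,0,0]], "claw": [1,1,1,1,1]}}

```text
t: 4.0
eef_pos: [564.7, 27.9, 109.9]
tcp_rot: [3.142, 0.0, 1.57]
ft_force: [0.6, -1.0, -2.1]
opening: 0.333
grip_force: 30.0
```

Emit:
{"op": "arm_command", "data": {"delta_pos": [[0.07,0.13,0],[0.15,0.27,0],[0.23,0.41,0],[0.3,0.54,0],[0.364,0.651,0]], "delta_rot": [[0,0,0],[0,0,0],[0,0,0],[0,0,0],[0,0,0]], "claw": [1,1,1,1,1]}}

```text
t: 4.42
eef_pos: [655.4, 191.5, 109.4]
tcp_rot: [-3.141, 0.0, 1.572]
ft_force: [0.1, -0.2, -2.0]
opening: 0.335
grip_force: 30.0
```

Emit:
{"op": "arm_command", "data": {"delta_pos": [[0,0,0],[0,0,0],[0,0,-0.06],[0,0,-0.12],[0,0,-0.18]], "delta_rot": [[0,0,0],[0,0,0],[0,0,0],[0,0,0],[0,0,0]], "claw": [1,1,1,1,1]}}

```text
t: 4.83
eef_pos: [654.5, 187.8, 64.3]
tcp_rot: [-3.141, 0.0, 1.57]
ft_force: [-0.1, -0.2, -2.1]
opening: 0.339
grip_force: 30.0
```

Run:
```python
from h import *
st(); im=snap('wrist','w3'); st(); snap('side','s3')
```

```text
4.83 [654.5 187.8  64.3] [-3.141  0.     1.57 ] 0.339 29.99947529286146 [-0.1 -0.2 -2.1]
4.88 [653.1 187.4  61.1] [-3.137e+00  1.000e-03  1.570e+00] 0.337 29.99942937400192 [-0.1 -0.4 -4.1]
```

View pics/w3.png

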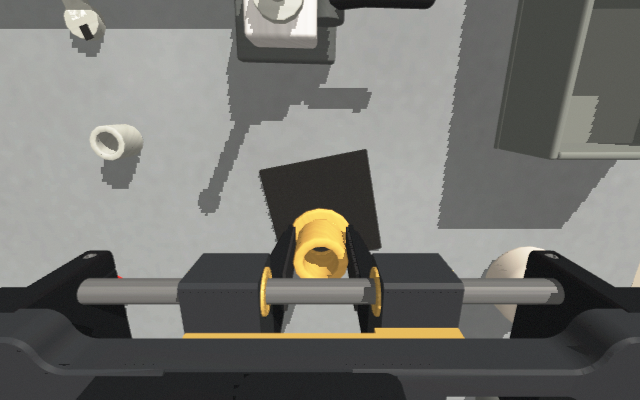

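The wrist view shows the bushing held over the pad, with pad corners at (260,171), (367,150) and (380,247).

Run:
```python
from h import *
w=np.array([px2w('w3',p,3)[:2] for p in [(260,171),(367,150),(380,247)]]); print(w.round(1),(w[0]+w[2])/2); st()
```

```text
[[604.4 221. ]
 [692.4 238.2]
 [708.  151.4]] [656.20466785 186.2206139 ]
4.93 [653.3 187.5  62.5] [-3.137e+00  1.000e-03  1.570e+00] 0.34 29.999574213288724 [ 0.3 -0.  -1.2]
```

Emit:
{"op": "arm_command", "data": {"delta_pos": [[0.008,0,-0.07],[0.008,0,-0.14],[0.008,0,-0.19],[0.008,0,-0.206],[0.008,0,-0.206]], "delta_rot": [[0,0,0],[0,0,0],[0,0,0],[0,0,0],[0,0,0]], "claw": [1,1,1,1,1]}}

```text
t: 5.35
eef_pos: [656.7, 188.4, 13.5]
tcp_rot: [-3.141, 0.0, 1.57]
ft_force: [-0.2, 0.8, -1.7]
opening: 0.341
grip_force: 30.0
```

Emit:
{"op": "arm_command", "data": {"delta_pos": [[0,0,0],[0,0,0],[0,0,0],[0,0,0],[0,0,0]], "delta_rot": [[0,0,0],[0,0,0],[0,0,0],[0,0,0],[0,0,0]], "claw": [1,1,0.4,0.4,0.4]}}

```text
t: 5.77
eef_pos: [657.3, 189.0, 13.9]
tcp_rot: [3.141, -0.0, 1.571]
ft_force: [-1.1, -0.9, 0.8]
opening: 0.493
grip_force: 0.0
```

Emit:
{"op": "arm_command", "data": {"delta_pos": [[0,0,0.04],[0,0,0.16],[0,0,0.3],[0,0,0.4],[-0.12,-0.05,0.4]], "delta_rot": [[0,0,0],[0,0,0],[0,0,0],[0,0,0],[0,0,0]], "claw": [0.4,0.3,0.3,0.3,0.3]}}

```text
t: 6.18
eef_pos: [632.6, 178.0, 119.8]
tcp_rot: [3.129, -0.002, 1.571]
ft_force: [0.9, -0.3, -0.3]
opening: 0.697
grip_force: 0.0
```

Emit:
{"op": "arm_command", "data": {"delta_pos": [[-0.14,-0.06,0],[-0.28,-0.12,0],[-0.42,-0.18,0],[-0.56,-0.24,0],[-0.67,-0.266,0]], "delta_rot": [[0,0,0],[0,0,0],[0,0,0],[0,0,0],[0,0,0]], "claw": [0.3,0.3,0.3,0.3,0.3]}}

```text
t: 6.6
eef_pos: [456.9, 108.9, 114.2]
tcp_rot: [3.141, 0.0, 1.571]
ft_force: [1.3, 0.4, -0.3]
opening: 0.7
grip_force: 0.0
```

Run:
```python
from h import *
st(); snap('wrist','w4'); blob('w4','knob',25); st(); snap('scene','sc4'); st()
blob('sc4','bush',18) if 0 else None
h=cv2.cvtColor(cv2.imread('pics/sc4.png'),cv2.COLOR_BGR2HSV)
k,l,s,c=cv2.connectedComponentsWithStats(cv2.inRange(h,*COL['bush'][:2]))
for i in range(1,k):
    if 60<s[i,4]<300 and c[i][0]>300: print('bush scene',c[i],s[i,4],px2w('sc4',c[i],18).round(1))
```

```text
6.6 [456.9 108.9 114.2] [3.141 0.    1.571] 0.7 0.0 [ 1.3  0.4 -0.3]
w4 knob [320.8 202.2] [301, 179, 41, 45, 1324] [457.4 105.9]
6.65 [452.5 108.5 114. ] [-3.138e+00  1.000e-03  1.571e+00] 0.698 0.0 [-1.3  1.5  1. ]
6.7 [455.8 109.2 114.4] [-3.14  0.    1.57] 0.697 0.0 [ 0.5  0.3 -0.8]
bush scene [346.84579439 248.37383178] 214 [659.1 187.7  18. ]
```

Emit:
{"op": "arm_command", "data": {"delta_pos": [[0.008,-0.006,-0.12],[0.008,-0.006,-0.26],[0.008,-0.006,-0.38],[0.008,-0.006,-0.42],[0.008,-0.006,-0.42]], "delta_rot": [[0,0,0],[0,0,0],[0,0,0],[0,0,0],[0,0,0]], "claw": [0.3,0.3,0.3,0.3,0.3]}}

```text
t: 7.12
eef_pos: [461.2, 108.5, 7.0]
tcp_rot: [-3.138, 0.0, 1.571]
ft_force: [-1.0, 0.3, -1.0]
opening: 0.702
grip_force: 0.0
```

Emit:
{"op": "arm_command", "data": {"delta_pos": [[0,0,0],[0,0,0],[0,0,0],[0,0,0],[0,0,0]], "delta_rot": [[0,0,0],[0,0,0],[0,0,0],[0,0,0],[0,0,0]], "claw": [0.3,1,1,1,1]}}

```text
t: 7.53
eef_pos: [461.9, 108.5, 9.3]
tcp_rot: [3.14, -0.0, 1.571]
ft_force: [-1.0, 0.4, -0.0]
opening: 0.476
grip_force: 0.4
```

Emit:
{"op": "arm_command", "data": {"delta_pos": [[0,0,0],[0,0,0],[0,0,0],[0,0,0.04],[0,0,0.1]], "delta_rot": [[0,0,0],[0,0,0],[0,0,0],[0,0,0],[0,0,0]], "claw": [1,1,1,1,1]}}

```text
t: 7.95
eef_pos: [460.9, 108.3, 33.4]
tcp_rot: [-3.14, 0.0, 1.571]
ft_force: [0.3, 0.3, 0.1]
opening: 0.413
grip_force: 30.0
```

Emit:
{"op": "arm_command", "data": {"delta_pos": [[0,0,0.1],[0.05,-0.09,0.2],[0.13,-0.23,0.25],[0.21,-0.37,0.25],[0.29,-0.5,0.25]], "delta_rot": [[0,0,0],[0,0,0],[0,0,0],[0,0,0],[0,0,0]], "claw": [1,1,1,1,1]}}

```text
t: 8.37
eef_pos: [535.1, -18.3, 97.9]
tcp_rot: [3.139, 0.001, 1.572]
ft_force: [0.7, -0.2, -0.6]
opening: 0.413
grip_force: 30.0
```

Emit:
{"op": "arm_command", "data": {"delta_pos": [[0.08,-0.14,0],[0.16,-0.28,0],[0.24,-0.42,0],[0.31,-0.55,0],[0.378,-0.66,0]], "delta_rot": [[0,0,0],[0,0,0],[0,0,0],[0,0,0],[0,0,0]], "claw": [1,1,1,1,1]}}

```text
t: 8.78
eef_pos: [629.1, -184.1, 96.7]
tcp_rot: [3.141, 0.0, 1.57]
ft_force: [0.7, -0.0, -0.3]
opening: 0.411
grip_force: 30.0
```

Emit:
{"op": "arm_command", "data": {"delta_pos": [[0,0,0],[0,0,-0.05],[0,0,-0.1],[0,0,-0.12],[0,0,-0.12]], "delta_rot": [[0,0,0],[0,0,0],[0,0,0],[0,0,0],[0,0,0]], "claw": [1,1,1,1,1]}}

```text
t: 9.2
eef_pos: [627.2, -180.1, 63.9]
tcp_rot: [-3.138, -0.001, 1.572]
ft_force: [-0.3, 1.3, -0.8]
opening: 0.413
grip_force: 30.0
```

Run:
```python
from h import *
st(); im=snap('wrist','w5'); st(); blob('w5','knob',80); cv2.imwrite('pics/c5.png',cv2.resize(im[120:300,170:470,::-1],None,fx=2.6,fy=2.6))
```

```text
9.2 [ 627.2 -180.1   63.9] [-3.138e+00 -1.000e-03  1.572e+00] 0.413 29.999828750733286 [-0.3  1.3 -0.8]
9.25 [ 627.8 -180.4   64.9] [-3.140e+00 -1.000e-03  1.572e+00] 0.415 29.99977379164193 [ 0.7 -0.2 -0.4]
w5 knob [319.7 250.3] [287, 214, 68, 64, 3210] [ 626.9 -179.6]
w5 knob [581.5 250. ] [560, 233, 43, 39, 999] [ 784.1 -179.1]
```

View pics/c5.png

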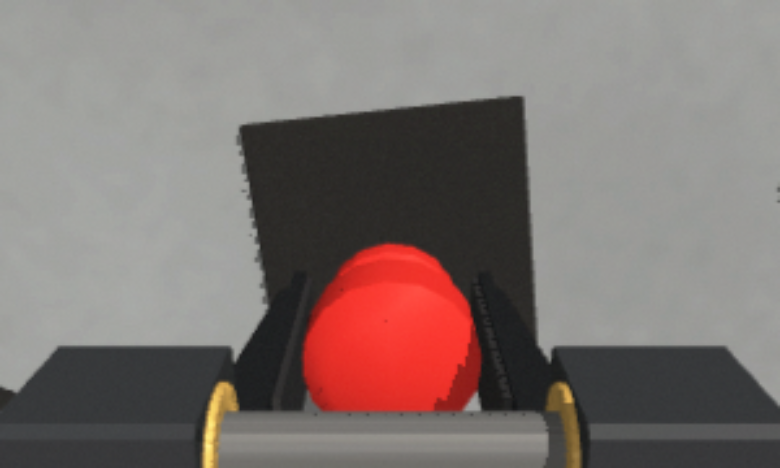

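Run:
```python
from h import *
a,b=[px2w('w5',p,3)[:2] for p in [(262.3,168.5),(371.2,157.3)]]; d=(b-a); L=np.hypot(*d); n=np.array([d[1],-d[0]])/L; print(a,b,L,(a+b)/2+45*n); st()
```

```text
[ 579.05474375 -144.71395035] [ 668.51272594 -135.36339268] 89.94533621473418 [ 628.46185506 -184.79484641]
9.25 [ 627.8 -180.4   64.9] [-3.140e+00 -1.000e-03  1.572e+00] 0.415 29.99977379164193 [ 0.7 -0.2 -0.4]
```

Shift y by −2.5 mm, lower and release.

Emit:
{"op": "arm_command", "data": {"delta_pos": [[0,-0.01,-0.07],[0,-0.01,-0.14],[0,-0.01,-0.2],[0,-0.01,-0.216],[0,-0.01,-0.216]], "delta_rot": [[0,0,0],[0,0,0],[0,0,0],[0,0,0],[0,0,0]], "claw": [1,1,1,1,1]}}

```text
t: 9.67
eef_pos: [628.4, -183.4, 12.2]
tcp_rot: [-3.141, -0.0, 1.572]
ft_force: [0.3, -0.1, -0.0]
opening: 0.413
grip_force: 30.0
```

Emit:
{"op": "arm_command", "data": {"delta_pos": [[0,0,0],[0,0,0],[0,0,0],[0,0,0],[0,0,0]], "delta_rot": [[0,0,0],[0,0,0],[0,0,0],[0,0,0],[0,0,0]], "claw": [1,1,0.3,0.3,0.3]}}

```text
t: 10.08
eef_pos: [628.6, -184.0, 12.1]
tcp_rot: [3.141, 0.0, 1.571]
ft_force: [-1.0, -0.5, 0.2]
opening: 0.566
grip_force: 0.0
```

Emit:
{"op": "arm_command", "data": {"delta_pos": [[0,0,0],[0,0,0.1],[0,0,0.24],[0,0,0.34],[-0.1,-0.1,0.34]], "delta_rot": [[0,0,0],[0,0,0],[0,0,0],[0,0,0],[0,0,0]], "claw": [0.3,0.3,0.3,0.3,0.3]}}

```text
t: 10.5
eef_pos: [608.0, -207.4, 102.1]
tcp_rot: [3.133, 0.003, 1.575]
ft_force: [0.3, -2.3, 0.2]
opening: 0.697
grip_force: 0.0
```

Emit:
{"op": "arm_command", "data": {"delta_pos": [[-0.11,-0.12,0],[-0.22,-0.24,0],[-0.33,-0.36,0],[-0.44,-0.48,0],[-0.533,-0.572,0]], "delta_rot": [[0,0,0],[0,0,0],[0,0,0],[0,0,0],[0,0,0]], "claw": [0.3,0.3,0.3,0.3,0.3]}}

```text
t: 10.92
eef_pos: [468.4, -353.9, 97.1]
tcp_rot: [3.141, 0.0, 1.57]
ft_force: [0.3, 0.4, -0.1]
opening: 0.701
grip_force: 0.0
```

Emit:
{"op": "arm_command", "data": {"delta_pos": [[0,0,0],[0,0,0],[0,0,-0.1],[0,0,-0.1],[0,0,-0.1]], "delta_rot": [[0,0,0],[0,0,0],[0,0,0],[0,0,0],[0,0,0]], "claw": [0.3,0.3,0.3,0.3,0.3]}}

```text
t: 11.33
eef_pos: [470.6, -350.9, 71.3]
tcp_rot: [-3.14, -0.002, 1.572]
ft_force: [0.1, -0.3, 0.2]
opening: 0.699
grip_force: 0.0
```

Run:
```python
from h import *
st(); snap('wrist','w6'); blob('w6','spacer',8); st(); snap('scene','sc6'); st()
h=cv2.cvtColor(cv2.imread('pics/sc6.png'),cv2.COLOR_BGR2HSV)
k,l,s,c=cv2.connectedComponentsWithStats(cv2.inRange(h,*COL['knob'][:2]))
for i in range(1,k):
    if 60<s[i,4]<300: print('knob scene',c[i],s[i,4],px2w('sc6',c[i],24).round(1))
```

```text
11.33 [ 470.6 -350.9   71.3] [-3.140e+00 -2.000e-03  1.572e+00] 0.699 0.0 [ 0.1 -0.3  0.2]
w6 spacer [319. 215.] [299, 193, 41, 44, 1113] [ 469.3 -357.1]
11.38 [ 470.9 -351.3   72.1] [-3.141e+00 -1.000e-03  1.572e+00] 0.703 0.0 [-0.1 -0.1  0.2]
11.43 [ 471.1 -351.5   72.5] [3.141 0.    1.572] 0.701 0.0 [ 0.2 -0.2  0.3]
knob scene [241.13333333 196.61818182] 165 [ 629.7 -184.3   24. ]
knob scene [184.71784232 245.09958506] 241 [ 844.5 -244.    24. ]
```

Emit:
{"op": "arm_command", "data": {"delta_pos": [[-0.004,-0.014,-0.1],[-0.004,-0.014,-0.2],[-0.004,-0.014,-0.26],[-0.004,-0.014,-0.276],[-0.004,-0.014,-0.276]], "delta_rot": [[0,0,0],[0,0,0],[0,0,0],[0,0,0],[0,0,0]], "claw": [0.3,0.3,0.3,0.3,0.3]}}

```text
t: 11.85
eef_pos: [469.5, -355.2, 2.7]
tcp_rot: [-3.141, -0.001, 1.571]
ft_force: [0.9, 0.1, 0.3]
opening: 0.705
grip_force: 0.0
```

Emit:
{"op": "arm_command", "data": {"delta_pos": [[0,0,0],[0,0,0],[0,0,0],[0,0,0],[0,0,0]], "delta_rot": [[0,0,0],[0,0,0],[0,0,0],[0,0,0],[0,0,0]], "claw": [0.3,1,1,1,1]}}

```text
t: 12.27
eef_pos: [469.5, -355.8, 3.6]
tcp_rot: [3.141, 0.001, 1.571]
ft_force: [0.2, -0.1, 0.1]
opening: 0.476
grip_force: 0.0
```

Emit:
{"op": "arm_command", "data": {"delta_pos": [[0,0,0],[0,0,0],[0,0,0],[0,0,0],[0,0,0]], "delta_rot": [[0,0,0],[0,0,0],[0,0,0],[0,0,0],[0,0,0]], "claw": [1,1,1,1,1]}}

```text
t: 12.68
eef_pos: [469.3, -355.7, 3.2]
tcp_rot: [3.141, 0.0, 1.571]
ft_force: [-1.2, 1.0, 5.8]
opening: 0.373
grip_force: 30.0
```

Emit:
{"op": "arm_command", "data": {"delta_pos": [[0,0,0.1],[0,0,0.2],[0,0,0.35],[0.07,0.14,0.45],[0.14,0.28,0.45]], "delta_rot": [[0,0,0],[0,0,0],[0,0,0],[0,0,0],[0,0,0]], "claw": [1,1,1,1,1]}}

```text
t: 13.1
eef_pos: [504.6, -288.9, 119.4]
tcp_rot: [3.136, 0.004, 1.567]
ft_force: [1.2, -0.4, 0.4]
opening: 0.371
grip_force: 30.0
```

Emit:
{"op": "arm_command", "data": {"delta_pos": [[0.05,0.144,0],[0.1,0.288,0],[0.15,0.432,0],[0.2,0.576,0],[0.25,0.72,0]], "delta_rot": [[0,0,0],[0,0,0],[0,0,0],[0,0,0],[0,0,0]], "claw": [1,1,1,1,1]}}

```text
t: 13.52
eef_pos: [566.3, -105.1, 115.2]
tcp_rot: [-3.141, -0.0, 1.571]
ft_force: [1.0, -0.0, 0.3]
opening: 0.378
grip_force: 30.0
```

Emit:
{"op": "arm_command", "data": {"delta_pos": [[0.05,0.144,0],[0.1,0.288,0],[0.15,0.432,0],[0.2,0.576,0],[0.25,0.72,0]], "delta_rot": [[0,0,0],[0,0,0],[0,0,0],[0,0,0],[0,0,0]], "claw": [1,1,1,1,1]}}

```text
t: 13.93
eef_pos: [628.7, 75.0, 115.0]
tcp_rot: [-3.141, 0.0, 1.571]
ft_force: [1.4, -0.3, -0.3]
opening: 0.378
grip_force: 30.0
```

Emit:
{"op": "arm_command", "data": {"delta_pos": [[0.05,0.13,0],[0.109,0.25,0],[0.109,0.298,0],[0.109,0.298,0],[0.109,0.298,0]], "delta_rot": [[0,0,0],[0,0,0],[0,0,0],[0,0,0],[0,0,0]], "claw": [1,1,1,1,1]}}

```text
t: 14.35
eef_pos: [655.2, 147.6, 114.8]
tcp_rot: [-3.141, 0.0, 1.572]
ft_force: [-0.3, 0.1, -0.2]
opening: 0.373
grip_force: 30.0
```

Run:
```python
from h import *
st(); im=snap('wrist','w7'); st(); blob('w7','spacer',123.5); blob('w7','bush',21); cv2.imwrite('pics/c7.png',cv2.resize(im[120:320,200:440,::-1],None,fx=3,fy=3))
```

```text
14.35 [655.2 147.6 114.8] [-3.141  0.     1.572] 0.373 29.99984965659678 [-0.3  0.1 -0.2]
14.4 [655.3 146.8 115. ] [-3.141  0.     1.571] 0.374 29.99991511926055 [-0.1 -1.   0.1]
w7 spacer [320.3 245.1] [292, 215, 58, 60, 2237] [655.1 148. ]
w7 bush [322.7 154.9] [300, 133, 46, 46, 1383] [657.2 189.3]
w7 bush [258.6 291.8] [254, 267, 13, 50, 327] [588.6  41.7]
w7 bush [382.  291.3] [375, 267, 12, 50, 325] [721.6  42.4]
w7 bush [351.2 333.8] [189, 328, 282, 10, 1827] [690.1 -13.5]
```

View pics/c7.png

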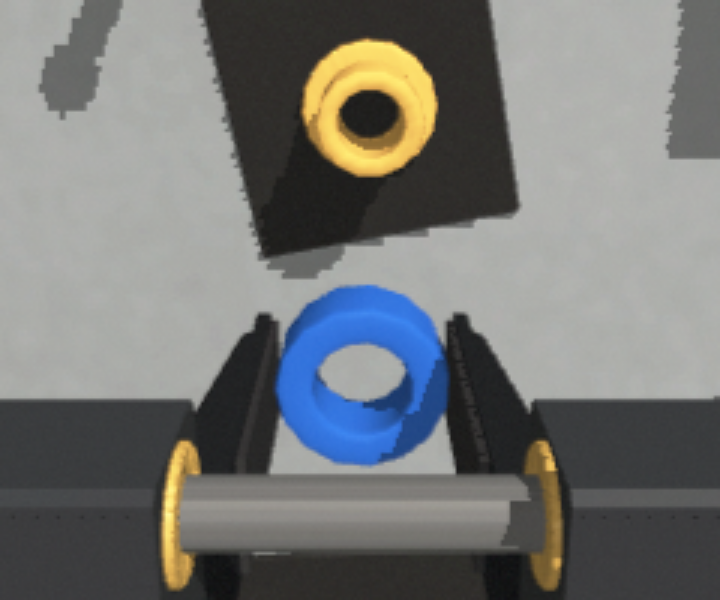

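The crop shows the bushing standing on the pad (bore at (370,112)) and the spacer held level (bore near (363,390)).

Run:
```python
from h import *
f=lambda u,v,z:px2w('w7',(200+u/3,120+v/3),z)[:2].round(1)
print('bush top',f(370,118,38),'bore rim',f(370,114,38),'flange',f(370,108,6))
print('spacer side near',f(363,465,128),'bot far',f(363,285,112),'l/r',f(278,385,128),f(448,385,128)); st()
# predicted outlines
print((w2px('w7',(656.8,188.9,38))-[200,120])*3,(w2px('w7',(655.2,147.4,128))-[200,120])*3)
```

```text
bush top [657.7 188. ] bore rim [657.7 189.2] flange [658. 186.]
spacer side near [655.6 129.5] bot far [655.6 163.8] l/r [638.2 148. ] [672.9 148.1]
14.4 [655.3 146.8 115. ] [-3.141  0.     1.571] 0.374 29.99991511926055 [-0.1 -1.   0.1]
[366.95340967 114.9547479 ] [361.23806515 387.88575302]
```

Emit:
{"op": "arm_command", "data": {"delta_pos": [[0.009,0.1,0],[0.009,0.165,0],[0.009,0.165,0],[0.009,0.165,-0.1],[0.009,0.165,-0.2]], "delta_rot": [[0,0,0],[0,0,0],[0,0,0],[0,0,0],[0,0,0]], "claw": [1,1,1,1,1]}}

```text
t: 14.82
eef_pos: [658.7, 188.3, 66.2]
tcp_rot: [3.138, -0.0, 1.571]
ft_force: [0.1, -0.4, -1.9]
opening: 0.376
grip_force: 30.0
```

Emit:
{"op": "arm_command", "data": {"delta_pos": [[0,0,0],[0,0,-0.04],[0,0,-0.08],[0,0,-0.096],[0,0,-0.096]], "delta_rot": [[0,0,0],[0,0,0],[0,0,0],[0,0,0],[0,0,0]], "claw": [1,1,1,1,1]}}

```text
t: 15.23
eef_pos: [658.1, 188.5, 41.4]
tcp_rot: [-3.142, 0.0, 1.571]
ft_force: [-0.0, 0.2, -0.1]
opening: 0.374
grip_force: 30.0
```

Run:
```python
from h import *
st(); snap('side','s8'); im=read_camera('side'); 
p=w2px('s8',(657,188,30)).astype(int); print(p); cv2.imwrite('pics/c8.png',cv2.resize(im[p[1]-40:p[1]+40,p[0]-50:p[0]+50,::-1],None,fx=6,fy=6,interpolation=cv2.INTER_CUBIC)); st()
```

```text
15.23 [658.1 188.5  41.4] [-3.142  0.     1.571] 0.374 29.975425489246845 [-0.   0.2 -0.1]
[247 238]
15.33 [658.4 188.7  41.8] [ 3.141 -0.     1.571] 0.376 29.974885191768408 [ 0.5  0.3 -0.5]
```

View pics/c8.png

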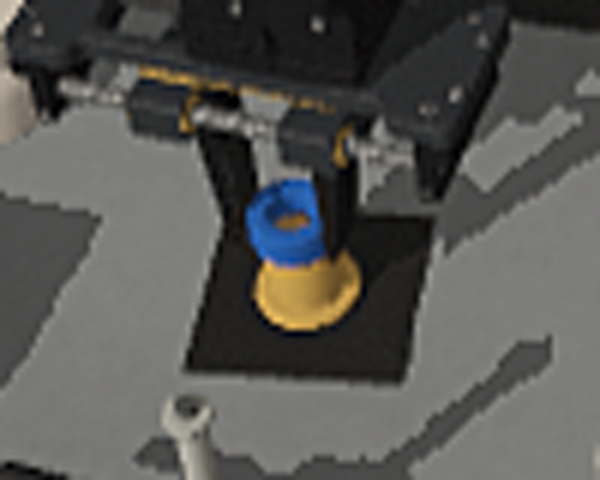

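The spacer sits on the bushing at crop (290,225) with its right side hidden by a finger, so I'll lower it a hair and release.

Emit:
{"op": "arm_command", "data": {"delta_pos": [[0,0,-0.002],[0,0,-0.002],[0,0,-0.002],[0,0,-0.002],[0,0,-0.002]], "delta_rot": [[0,0,0],[0,0,0],[0,0,0],[0,0,0],[0,0,0]], "claw": [1,0.3,0.3,0.3,0.3]}}

```text
t: 15.75
eef_pos: [658.1, 188.8, 40.9]
tcp_rot: [3.141, -0.0, 1.571]
ft_force: [0.5, 0.6, 0.2]
opening: 0.601
grip_force: 0.0
```

Emit:
{"op": "arm_command", "data": {"delta_pos": [[0,0,0.02],[0,0,0.12],[0,0,0.24],[0,-0.1,0.3],[0,-0.16,0.3]], "delta_rot": [[0,0,0],[0,0,0],[0,0,0],[0,0,0],[0,0,0]], "claw": [0.3,0.3,0.3,0.3,0.3]}}

```text
t: 16.17
eef_pos: [659.5, 148.2, 120.0]
tcp_rot: [3.136, -0.001, 1.572]
ft_force: [0.5, -0.2, -0.2]
opening: 0.698
grip_force: 0.0
```

Run:
```python
from h import *
st(); im=snap('wrist','w9'); st(); blob('w9','spacer',46);blob('w9','bush',10); cv2.imwrite('pics/c9.png',cv2.resize(im[100:260,220:420,::-1],None,fx=3.5,fy=3.5))
```

```text
16.17 [659.5 148.2 120. ] [ 3.136e+00 -1.000e-03  1.572e+00] 0.698 0.0 [ 0.5 -0.2 -0.2]
16.22 [658.9 145.6 117.9] [3.138 0.    1.57 ] 0.702 0.0 [ 0.7 -1.4 -0.7]
w9 spacer [318.4 161.6] [298, 140, 42, 43, 1029] [658.3 187.2]
w9 bush [314.1 141.7] [295, 133, 45, 29, 290] [654.1 200.5]
w9 bush [208.6 291.6] [201, 267, 21, 50, 483] [532.9  31.9]
w9 bush [432.  291.4] [420, 267, 21, 50, 487] [788.2  31.1]
w9 bush [407.  333.8] [245, 327, 282, 11, 1799] [764.7 -28.1]
```

View pics/c9.png

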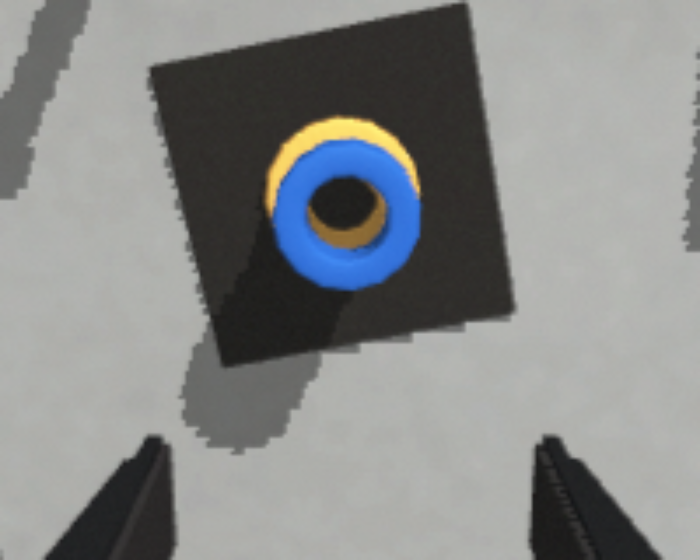

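The spacer lies flat and concentric on the bushing, 1–2 mm off. Next is the wrench, retreating in x first to stay clear of the clamp.

Emit:
{"op": "arm_command", "data": {"delta_pos": [[-0.12,0,0.05],[-0.27,0,0.1],[-0.42,0,0.1],[-0.58,0.03,0.1],[-0.7,0.12,0.1]], "delta_rot": [[0,0,0.03],[0,0,0.06],[0,0,0.09],[0,0,0.12],[0,0,0.15]], "claw": [0.3,0.3,0.3,0.3,0.3]}}

```text
t: 16.63
eef_pos: [479.8, 177.1, 140.2]
tcp_rot: [-3.139, 0.0, 1.806]
ft_force: [1.0, 0.9, 0.2]
opening: 0.699
grip_force: 0.0
```

Emit:
{"op": "arm_command", "data": {"delta_pos": [[-0.03,0.14,0],[-0.03,0.28,0],[-0.03,0.42,0],[-0.03,0.56,0],[-0.03,0.6,0]], "delta_rot": [[0,0,0.02],[0,0,0.04],[0,0,0.04],[0,0,0.04],[0,0,0.04]], "claw": [0.3,0.3,0.3,0.3,0.3]}}

```text
t: 17.05
eef_pos: [475.0, 332.4, 140.1]
tcp_rot: [3.142, -0.001, 1.871]
ft_force: [0.6, -0.8, -0.9]
opening: 0.7
grip_force: 0.0
```

Run:
```python
from h import *
read_camera('side');st(); im=snap('wrist','w10'); st(); cv2.imwrite('pics/c10.png',cv2.resize(im[40:300,160:480,::-1],None,fx=2.3,fy=2.3))
```

```text
17.1 [474.9 332.1 139.9] [-3.141 -0.     1.872] 0.701 0.0 [-1.6 -0.3  0.4]
17.15 [474.9 330.1 139.8] [-3.14   0.     1.872] 0.701 0.0 [ 0.7  0.2 -0.3]
```

View pics/c10.png

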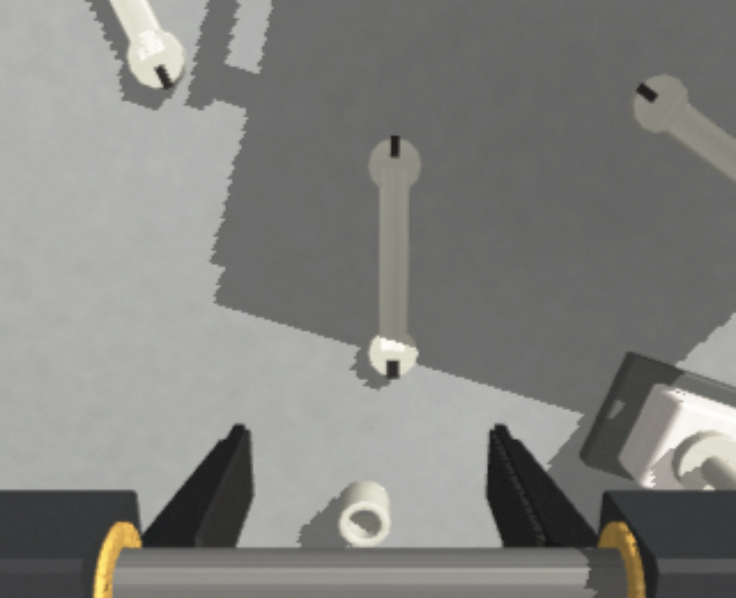

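The wrench heads are at crop (395,165) and (392,354), and the tool is nearly aligned with it. The sleeve is at (365,515), clear of the grasp.

Run:
```python
from h import *
P=np.array([px2w('w10',(160+u/2.3,40+v/2.3),8)[:2] for u,v in [(395,165),(392,354)]]); d=P[0]-P[1]
print(P,P.mean(0),np.hypot(*d),np.arctan2(d[1],d[0])); st()
```

```text
[[462.2057551  411.97678995]
 [487.5604557  328.59617967]] [474.8831054  370.28648481] 87.15037012939246 1.8659955882476096
17.15 [474.9 330.1 139.8] [-3.14   0.     1.872] 0.701 0.0 [ 0.7  0.2 -0.3]
```

Emit:
{"op": "arm_command", "data": {"delta_pos": [[0,0.1,0],[0,0.164,0],[0,0.164,-0.12],[0,0.164,-0.26],[0,0.164,-0.36]], "delta_rot": [[0,0,0],[0,0,0],[0,0,0],[0,0,0],[0,0,0]], "claw": [0.3,0.5,0.5,0.5,0.5]}}

```text
t: 17.57
eef_pos: [475.1, 368.8, 48.7]
tcp_rot: [-3.14, 0.0, 1.869]
ft_force: [-0.4, 0.4, -0.4]
opening: 0.514
grip_force: 0.0
```

Emit:
{"op": "arm_command", "data": {"delta_pos": [[0,0,-0.1],[0,0,-0.17],[0,0,-0.194],[0,0,-0.194],[0,0,-0.194]], "delta_rot": [[0,0,0],[0,0,0],[0,0,0],[0,0,0],[0,0,0]], "claw": [0.5,0.5,0.5,0.5,0.5]}}

```text
t: 17.98
eef_pos: [475.8, 369.1, 2.4]
tcp_rot: [-3.141, 0.0, 1.869]
ft_force: [0.2, -0.3, 0.1]
opening: 0.5
grip_force: 0.0
```

Emit:
{"op": "arm_command", "data": {"delta_pos": [[0,0,0],[0,0,0],[0,0,0],[0,0,0],[0,0,0]], "delta_rot": [[0,0,0],[0,0,0],[0,0,0],[0,0,0],[0,0,0]], "claw": [1,1,1,1,1]}}

```text
t: 18.4
eef_pos: [475.6, 369.8, 2.5]
tcp_rot: [3.141, -0.0, 1.869]
ft_force: [0.7, -0.5, -0.3]
opening: 0.204
grip_force: 0.0
```

Emit:
{"op": "arm_command", "data": {"delta_pos": [[0,0,0],[0,0,0],[0,0,0],[0,0,0],[0,0,0]], "delta_rot": [[0,0,0],[0,0,0],[0,0,0],[0,0,0],[0,0,0]], "claw": [1,1,1,1,1]}}

```text
t: 18.82
eef_pos: [475.6, 369.8, 2.4]
tcp_rot: [3.141, 0.0, 1.869]
ft_force: [-0.8, -0.5, 3.4]
opening: 0.144
grip_force: 30.0
```

Emit:
{"op": "arm_command", "data": {"delta_pos": [[0,0,0.04],[0,0,0.14],[0,0,0.28],[0,-0.04,0.4],[0.02,-0.16,0.44]], "delta_rot": [[0,0,0],[0,0,0],[0,0,0],[0,0,0],[0,0,0.05]], "claw": [1,1,1,1,1]}}

```text
t: 19.23
eef_pos: [481.3, 332.4, 116.9]
tcp_rot: [3.135, -0.001, 1.95]
ft_force: [0.1, 0.0, -0.9]
opening: 0.143
grip_force: 30.0
```

Emit:
{"op": "arm_command", "data": {"delta_pos": [[0.05,-0.13,0],[0.1,-0.26,0],[0.15,-0.39,0],[0.2,-0.52,0],[0.25,-0.64,0]], "delta_rot": [[0,0,0.07],[0,0,0.14],[0,0,0.21],[0,0,0.28],[0,0,0.35]], "claw": [1,1,1,1,1]}}

```text
t: 19.65
eef_pos: [543.4, 168.0, 113.0]
tcp_rot: [3.141, 0.0, 2.503]
ft_force: [-0.2, -0.6, -1.0]
opening: 0.146
grip_force: 30.0
```

Emit:
{"op": "arm_command", "data": {"delta_pos": [[0.07,-0.13,0],[0.15,-0.26,0],[0.23,-0.39,0],[0.31,-0.52,0],[0.4,-0.64,0]], "delta_rot": [[0,0,0.07],[0,0,0.14],[0,0,0.21],[0,0,0.28],[0,0,0.35]], "claw": [1,1,1,1,1]}}

```text
t: 20.07
eef_pos: [643.5, 7.7, 113.0]
tcp_rot: [3.142, -0.0, 3.052]
ft_force: [-0.1, -0.4, -0.1]
opening: 0.142
grip_force: 30.0
```

Emit:
{"op": "arm_command", "data": {"delta_pos": [[0,-0.05,0],[0,-0.1,0],[0,-0.1,-0.1],[0,-0.1,-0.15],[0,-0.1,-0.15]], "delta_rot": [[0,0,0.06],[0,0,0.099],[0,0,0.099],[0,0,0.099],[0,0,0.099]], "claw": [1,1,1,1,1]}}

```text
t: 20.48
eef_pos: [641.5, -15.0, 72.4]
tcp_rot: [3.141, -0.005, -3.081]
ft_force: [-0.3, 0.6, -1.0]
opening: 0.141
grip_force: 30.0
```

Run:
```python
from h import *
read_camera('side');st(); im=snap('wrist','w11'); st(); cv2.imwrite('pics/c11.png',cv2.resize(im[40:340,120:520,::-1],None,fx=1.9,fy=1.9))
```

```text
20.53 [642.2 -14.8  73.8] [ 3.141e+00 -3.000e-03 -3.080e+00] 0.144 29.999735355377197 [-0.1 -0.5 -1.1]
20.58 [642.9 -14.7  74.8] [ 3.141e+00 -1.000e-03 -3.080e+00] 0.142 29.999773800373077 [ 0.3 -0.1  0.1]
```

View pics/c11.png

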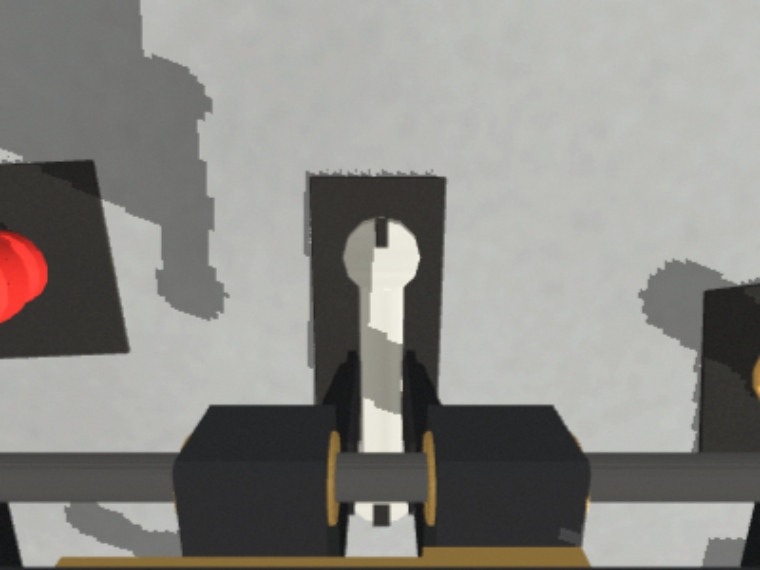

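The crop shows the wrench aligned over the oblong pad, near corners at (309,177) and (446,177), heads near (381,256) and (381,500).

Run:
```python
from h import *
f=lambda u,v,z:px2w('w11',(120+u/1.9,40+v/1.9),z)[:2]
a,b=f(309,177,3),f(446,177,3); d=b-a;L=np.hypot(*d);n=np.array([d[1],-d[0]])/L; print(a,b,L,(a+b)/2+65*n,np.arctan2(n[1],n[0]))
st(); z=state()['eef_pos'][2]-2.5+8; h=f(381,256,z);t0,t1=f(381,217,z),f(381,526,z); print(h,t0,t1,(t0+t1)/2,np.hypot(*(t1-t0)))
```

```text
[580.63997068 -50.09669776] [577.0296529    9.72663374] 59.93217321236693 [643.71676649 -16.26942803] 0.06027655459300858
20.58 [642.9 -14.7  74.8] [ 3.141e+00 -1.000e-03 -3.080e+00] 0.142 29.999773800373077 [ 0.3 -0.1  0.1]
[597.36460055 -17.50655181] [585.28349606 -18.23763804] [697.03964489 -11.47473139] [641.16157048 -14.85618472] 111.96058997537817
```

Emit:
{"op": "arm_command", "data": {"delta_pos": [[0.008,0,-0.1],[0.008,0,-0.19],[0.008,0,-0.25],[0.008,0,-0.276],[0.008,0,-0.276]], "delta_rot": [[0,0,0],[0,0,0],[0,0,0],[0,0,0],[0,0,0]], "claw": [1,1,1,1,1]}}

```text
t: 21.0
eef_pos: [645.2, -14.7, 6.0]
tcp_rot: [3.141, -0.0, -3.08]
ft_force: [0.8, 0.3, -0.4]
opening: 0.143
grip_force: 30.0
```

Emit:
{"op": "arm_command", "data": {"delta_pos": [[0,0,-0.001],[0,0,-0.001],[0,0,-0.001],[0,0,-0.001],[0,0,-0.001]], "delta_rot": [[0,0,0],[0,0,0],[0,0,0],[0,0,0],[0,0,0]], "claw": [1,1,0.6,0.6,0.6]}}

```text
t: 21.42
eef_pos: [645.3, -15.2, 6.1]
tcp_rot: [-3.142, 0.001, -3.08]
ft_force: [0.6, 0.7, 0.2]
opening: 0.298
grip_force: 0.0
```

Emit:
{"op": "arm_command", "data": {"delta_pos": [[0,0,0.02],[0,0,0.14],[0,0,0.28],[0,0,0.44],[-0.1,0,0.6]], "delta_rot": [[0,0,0],[0,0,0],[0,0,0],[0,0,0],[0,0,0]], "claw": [0.6,0.6,0.6,0.6,0.6]}}

```text
t: 21.83
eef_pos: [625.1, -15.4, 153.4]
tcp_rot: [-3.141, 0.003, -3.08]
ft_force: [0.1, -0.7, 0.6]
opening: 0.404
grip_force: 0.0
```

Emit:
{"op": "arm_command", "data": {"delta_pos": [[-0.15,0,0],[-0.3,0,0],[-0.45,0,0.1],[-0.6,0,0.2],[-0.6,0,0.2]], "delta_rot": [[0,0,0],[0,0,0],[0,0,0],[0,0,0],[0,0,0]], "claw": [0.6,0.6,0.6,0.6,0.6]}}

```text
t: 22.25
eef_pos: [469.3, -14.9, 204.1]
tcp_rot: [-3.141, 0.002, -3.08]
ft_force: [1.6, 0.1, 0.5]
opening: 0.399
grip_force: 0.0
```

Run:
```python
from h import *
st(); im=snap('scene','sc12'); st(); cv2.imwrite('pics/c12.png',cv2.resize(im[130:290,170:410,::-1],None,fx=3.333,fy=3.333,interpolation=cv2.INTER_CUBIC))
```

```text
22.25 [469.3 -14.9 204.1] [-3.141e+00  2.000e-03 -3.080e+00] 0.399 0.0 [1.6 0.1 0.5]
22.3 [470.8 -15.1 203.8] [-3.141e+00  3.000e-03 -3.080e+00] 0.399 0.0 [1.6 0.2 0.5]
```

View pics/c12.png

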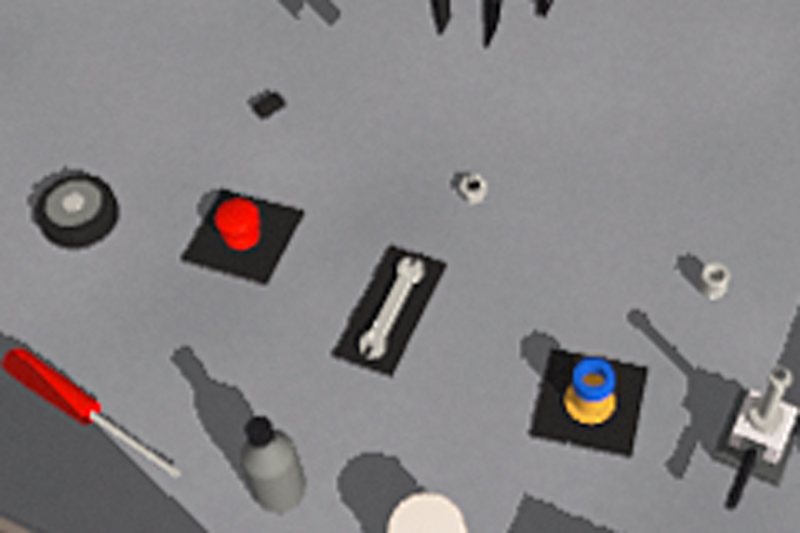

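The final picture shows the knob (240,225), the wrench (390,308) and the bushing with spacer (592,390) centred on their pads. The caster (75,208) and sleeve (715,280) haven't moved.

```bash
python3 -c "
from cell import *
print(job_done())"
```

```text
the job is handed in; nothing more can be done
None
```

I laid out the brake kit as asked and handed the job in at about 22 s of robot time. In the final picture all four parts are in place and the caster and sleeve have not moved; the hand-in gave no verdict.

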